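Lock the height stop with its jam nut

ROBOT

A 6-joint arm with a two-finger parallel gripper is mounted at the origin on a cart in front of the work surface, level with it; the furniture and walls round the work are solid. World frame = base frame: x ahead of the robot, y to its left, z up, the work surface at z = 0. Lengths are in m, angles in rad, forces in N, time in s.
With the tool pointing down it reaches from about 0.375 to 0.825 m from the base axis. Payload 5.5 kg.
Tool frame: the origin (TCP) lies at the very end of the fingers, on their centre line; the grasp point (between the pads) lies 19 mm behind it (env.grip_point_offset is the distance from the TCP to the grasp point, in m); z points along the fingers, y is the direction in which the jaws open and shut (so a half turn about z gives the same grasp; the last joint's range is limited). The gripper opens to 85 mm and grips with 20 to 120 N. Pads are 22 mm wide; open, the fingers measure 114 mm over their backs; the gripper's body (76 mm by 85 mm) begins 54 mm behind the grasp point. The pads swing forward as they close: fully open they stand 13 mm farther back than shut.
Start: joints at [-1.13, 0.314, -0.047, 1.21, 0, 1.571], TCP at [0.256, -0.543, 0.231] pointing down, gripper open.
Joint ranges: [-2.67, 2.67], [-0.69, 1.73], [-1.03, 1.25], [-2.08, 2.16], [-1.42, 1.45], [-3.14, 3.14]. Speed limits (rad/s): [2.39, 2.39, 3.01, 3.14, 3.14, 3.14].

INTERFACE

Orientations are given as a unit quaternion [x, y, z, w].
In Python, from cell import env gives the robot as it stands.
- The arm moves only by the tool carry_out, never from a script. Its argument "steps" is a list of rows, each a list of 2 entries, a list of its own where there are three numbers: the shift along the tool's x, y, z in mm, then the turn, a rotation vector about the tool's x, y, z in rad. In form: [[[x, y, z], [ax, ay, az]], ...]. A call has 1 to 12 rows; each row is the pose to reach, as a shift and turn from the pose commanded when the call began, along the tool's axes at that moment; what a row does not reach only later rows make up. A row lasts 1/12 s, in which the tool goes at most 41.7 mm and 7.16 degrees, less where a joint would pass 70% of its speed; a pose out of reach is approached as far as the arm can. A call with a gripper value outside its range is refused whole. "jaw" is the opening, from -1 (shut) to 1 (fully open), so that 0 is half open, set as the call begins (left out, the last holds). The fingers move at their own pace and stop on an object; "force" is the grip in N (left out, the last holds). Time passes only in rows, so rows that repeat a pose let the fingers close. It gives the time, the measured TCP pose, the force and the opening at its end, in the units of the state.
- env.read_state(): the state, without advancing time (a new reading comes with each control period).
- env.read_camera(name): name is "side" or "top"; returns a dict with "image" (400x640x3 uint8, red, green, blue), "K" (3x3 intrinsics, pixels), "eye" and "attitude" of the camera in the world. Camera axes: x right, y up, looking along -z (the intrinsics and any distortion apply to the point x, -y, -z); pixel columns grow to the right and rows downward; lengths in m; the calibration is good to about 2 mm. A picture is of the moment at which its call begins. There is no depth.
- env.hand_in(): hands the job in, once; it reports no verdict.
The state is a dict: "t": time; "qpos": joint angles; "qvel": joint speeds; "tau": joint torques, N m; "tcp_pos": TCP position; "ee_rot": TCP orientation; "contact_force": force on the tool from outside, world axes, zero at the start; "ft_torque": the same for the moment, N m; "finger_gap": finger opening in m.
Only numpy, scipy, OpenCV 4.12 (cv2) and the standard library are available. Lean on these libraries where they do the work, as an engineer would, in place of code of your own. Each camera call takes 0.05 s, during which the arm holds its last target.

TASK

The brass hex nut on the threaded stud has been set to the right height. Run the knurled thumb nut above it down the stud (clockwise seen from above) and tighten it firmly, by feel, against the blue elastic ring on the hex nut so that the two nuts lock, then let go. Do not turn or touch the hex nut, and leave the things round the stand where they are.

Things in the scene. Friction and masses are not known exactly. Their poses are not given: they have to be found in the camera images.
- stand: Fixed height-stop stand: grey base plate 90 x 110 x 14 mm (its x, y), four bolt heads, a conical boss (48 mm wide, up to 28 mm) and an upright steel stud 20 mm thick with a quick right-handed multi-start thread (20 mm a turn) ending 112 mm above the table. Origin: centre of the plate's underside, on the stud's axis; z up. It stands at different places and yaws.
- set_top (a point): Centre of the upper brass face of the lower nut, on the stud's axis, z up. Brass hex nut, 30 mm across flats (35 mm over corners), 16 mm high; its height differs from run to run. In its top sits a blue elastic locking ring, 28 mm wide, that stands 0.5 to 7 mm proud of the brass (differs, not measured): the thumb nut bears on this ring, not on the brass.
- jam_under (a point): Centre of the lower face of the thumb nut, on the stud's axis, z up; 9.5 to 12.5 mm above set_top at the start. Clockwise from above lowers it 3.18 mm a rad; it stays where left; its thread friction is 0.10 N m. Once on the ring the torque rises within 0.2 to 0.4 rad as the ring yields about 1 mm: about 0.3 N m on the nut is good and firm. Let go, it eases back a little and stays locked.
- jam_grip (a point): Centre of the thumb nut's knurled grip band, 18 mm above jam_under, on the stud's axis, z up (turns with the nut). The dark steel band is a cylinder 40 mm in diameter, 24 mm high (6 to 30 mm above jam_under), to be held at any yaw; below it a hub 31 mm wide, 6 mm high. The stud stands up through it. A white dot on top shows its rotation.
- set_nut (a joint): Rotation of the lower hex nut in rad, 0 at the start, growing clockwise seen from above; it must stay near 0. It stays put until the thumb nut is tightened against it with about 0.5 N m (some 150 N of thrust); beyond that it is driven round and its setting is lost.
- petri: Round petri dish 91 mm wide, 16 mm high, loose beside the stand; origin at the centre of its underside.
- slide_box: Dark slide box 46 x 107 x 34 mm, loose beside the stand; origin at the centre of its underside.
- dropper: Brown dropper bottle 37 mm wide, 102 mm high, loose behind the stand; origin at the centre of its underside.
Things that resemble listed ones, but are neither listed nor needed, are in the scene too. Leave any purple look-alike of the stand alone.

How it is judged:
By the outcome, as a careful person would: the job done as asked, in the order asked, and still so for the second after the job is handed in, with the robot touching nothing.
It also fails if it takes over 58 s, if anything falls off the work surface, if the arm or the gripper's body presses on something with over 40 N, if the wrist force passes 120 N, or if a joint passes its speed limit or range.

## Working session

There is one attempt and no reset: what is moved stays moved. The work goes in short steps, Python scripts to look and compute and a tool call to move; the robot and the scene stay as the last step left them, time stands still between calls to the robot, and variables do not carry over. Pictures are saved under pics/ and viewed, and the job is handed in when it is done.

Besides the shell and the picture viewer there is one more tool, called in YAML: its name, and indented under it one key for each argument. carry_out: Moves the arm, as the interface text tells. Its arguments: {"type":"object","properties":{"steps":{"type":"array","items":{"type":"array"}},"jaw":{"type":"number"},"force":{"type":"number"}},"required":["steps"]}

```bash
ls; mkdir -p pics
cat > h.py <<'E'
import numpy as np, cv2
from cell import env
from scipy.spatial.transform import Rotation as R
def shot(name,fn):
    c=env.read_camera(name); cv2.imwrite('pics/'+fn+'.png',c['image'][:,:,::-1]); 
    np.savez('pics/'+fn+'.npz',**{k:np.array(v) for k,v in c.items()})
    return c
E
python3 - <<'E'
from h import *
s=env.read_state(); print(s); print(env.grip_point_offset)
for n in('side','top'):
    c=shot(n,n+'0'); print({k:v for k,v in c.items() if k!='image'})
E
```

```text
pics
{'t': 0.0, 'qpos': array([-1.13003146e+00,  3.14212522e-01, -4.80632063e-02,  1.21020320e+00,
       -7.73714978e-06,  1.57077849e+00]), 'qvel': array([ 0.0001574 ,  0.00083936, -0.00080403, -0.00087589,  0.00086541,
       -0.00216736]), 'tau': array([-3.57829094e-04, -5.39592505e+01,  3.39747047e+01,  1.92263431e-02,
       -1.28468573e-04,  4.46288723e-06]), 'tcp_pos': array([ 0.25573263, -0.54213948,  0.23044962]), 'ee_rot': array([ 9.75811624e-01,  2.18611451e-01, -1.87678719e-04, -8.20110357e-04]), 'contact_force': array([ 0.64997271, -0.35665455,  0.00088181]), 'ft_torque': array([ 0.00770434, -0.01550461, -0.06247884]), 'finger_gap': 0.08547528671794878}
0.0187
{'K': array([[516.42293299,   0.        , 316.17343525],
       [  0.        , 516.42293299, 201.54175119],
       [  0.        ,   0.        ,   1.        ]]), 'eye': array([0.10916142, 0.79639595, 0.57708379]), 'attitude': array([-0.13196479,  0.49805079,  0.82200024, -0.24258259])}
{'K': array([[365.57968599,   0.        , 318.82570487],
       [  0.        , 365.57968599, 198.92350168],
       [  0.        ,   0.        ,   1.        ]]), 'eye': array([ 0.53628915, -0.00109371,  0.94880525]), 'attitude': array([ 0.01881841, -0.04192618, -0.70015933,  0.71250612])}
```

View pics/side0.png

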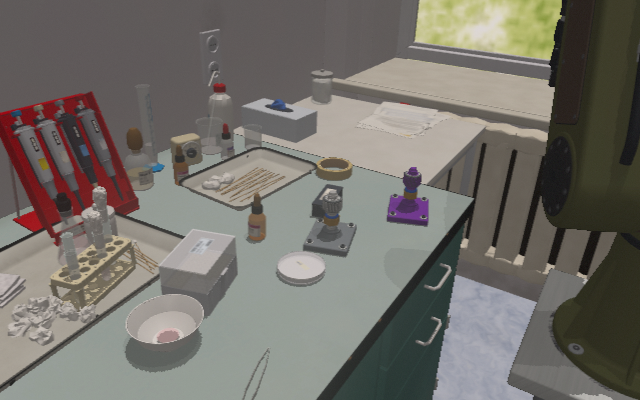

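View pics/top0.png

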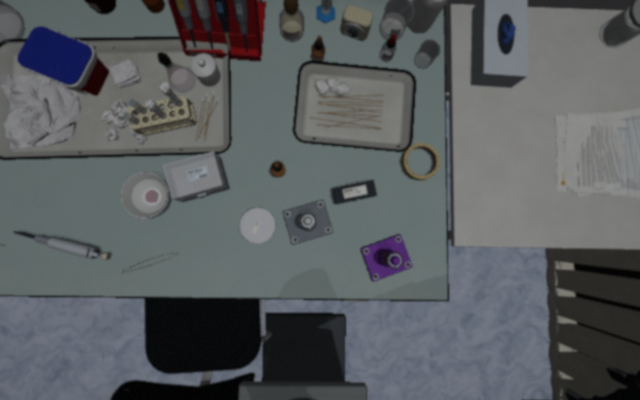

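Candidates for the stand are the grey one (side 331,215; top 307,222) and the purple look-alike (side 410,195; top 387,257). By the description I choose the grey one. The petri dish is at top (257,225), the slide box at (353,190) and the dropper at (278,169). Next is a close crop to check.

Run:
```python
import cv2,numpy as np
a=cv2.imread('pics/side0.png')[175:260,285:375]; b=cv2.imread('pics/top0.png')[185:255,230:390]
a=cv2.resize(a,None,fx=6,fy=6,interpolation=cv2.INTER_CUBIC); b=cv2.resize(b,None,fx=5,fy=5,interpolation=cv2.INTER_CUBIC)
cv2.imwrite('pics/cs0.png',a);cv2.imwrite('pics/ct0.png',b)
```

```text
(no output)
```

View pics/cs0.png

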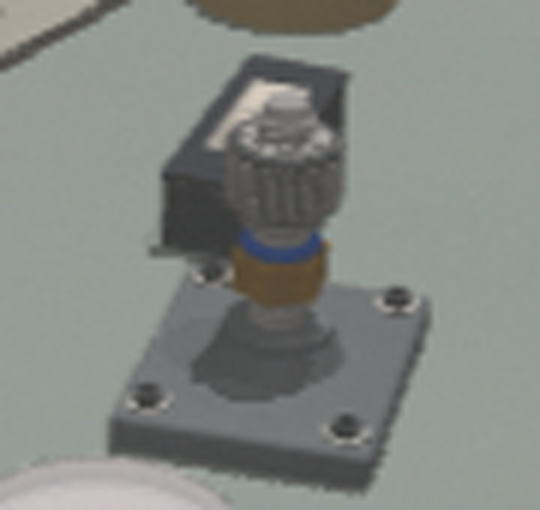

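View pics/ct0.png

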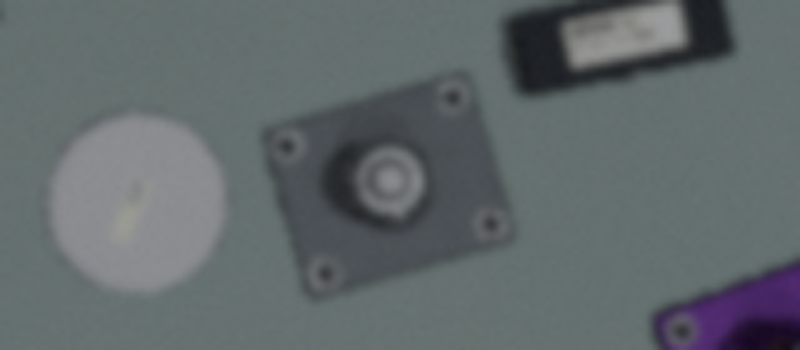

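The crop confirms it: grey plate with four bolts, brass nut, blue ring and knurled dark nut above. Now I'll triangulate.

```bash
cat >> h.py <<'E'
def ray(c,uv):
    K=np.array(c['K']);d=np.linalg.solve(K,[uv[0],uv[1],1.]);d=d*[1,-1,-1]
    return np.array(c['eye']),R.from_quat(c['attitude']).apply(d)
def onz(c,uv,z):
    e,d=ray(c,uv); return e+d*(z-e[2])/d[2]
def tri(c1,u1,c2,u2):
    e1,d1=ray(c1,u1);e2,d2=ray(c2,u2)
    s=np.linalg.lstsq(np.c_[d1,-d2],e2-e1,rcond=None)[0]
    p=e1+s[0]*d1;q=e2+s[1]*d2
    return (p+q)/2,np.linalg.norm(p-q)
def onaxis(c,uv,xy):  # height of ray at nearest approach to vertical axis
    e,d=ray(c,uv); t=-np.dot(e[:2]-xy,d[:2])/np.dot(d[:2],d[:2]); p=e+t*d
    return p
def proj(c,p):
    v=R.from_quat(c['attitude']).inv().apply(np.array(p)-c['eye'])*[1,-1,-1]
    w=np.array(c['K'])@v; return w[:2]/w[2]
def load(fn): return dict(np.load('pics/'+fn+'.npz'))
E
python3 - <<'E'
from h import *
np.set_printoptions(precision=4,suppress=True)
T=load('top0');S=load('side0')
tb=np.array([(287,145),(452,97),(490,223),(324,273)])/5+[230,185]-0.4
sb=np.array([(212,270),(397,298),(345,428),(148,395)])/6+[285,175]-0.4
for n,c,b in(('T',T,tb),('S',S,sb)):
    P=np.array([onz(c,u,.018) for u in b]);print(n,P[:,:2].round(4).tolist(),P.mean(0), np.linalg.norm(np.roll(P,1,0)-P,axis=1))
# pairs
print(tri(T,np.array((388,180))/5+[230,185]-.4,S,np.array((291,97))/6+[285,175]-.4))
for z in(.112,): print(onz(T,np.array((388,180))/5+[230,185]-.4,z),onz(S,np.array((291,97))/6+[285,175]-.4,z))
E
```

```text
T [[0.5778, 0.0494], [0.6038, -0.0341], [0.54, -0.0544], [0.5134, 0.0292]] [ 0.5588 -0.0025  0.018 ] [0.0675 0.0875 0.067  0.0878]
S [[0.6048, -0.0372], [0.5399, -0.0576], [0.5133, 0.027], [0.5784, 0.0467]] [ 0.5591 -0.0053  0.018 ] [0.0879 0.068  0.0887 0.068 ]
(array([ 0.5574, -0.0026,  0.1161]), np.float64(0.0022201499007437828))
[ 0.5584 -0.0021  0.112 ] [ 0.5603 -0.0103  0.112 ]
```

Run:
```python
from h import *
np.set_printoptions(precision=2,suppress=True)
S=load('side0');ax=np.array([.5589,-.004])
print('stud top ctr',proj(S,[*ax,.112]),'boss base',proj(S,[*ax,.014]))
im=S['image']
d=S['eye'][:2]-ax;d/=np.linalg.norm(d)
def nearz(v,r):
    zs=np.linspace(0,.13,1301);p=ax+r*d
    vs=[proj(S,[*p,z])[1] for z in zs]; return zs[np.argmin(abs(np.array(vs)-v))]
for v in range(186,236):
    print(v,im[v,331:336].mean(0).round(), 'z@r15.5 %.1f r20 %.1f r14 %.1f r-20 %.1f'%tuple(1e3*nearz(v,r) for r in(.0155,.020,.014,-.020)))
```

```text
stud top ctr [332.14 192.12] boss base [330.29 234.1 ]
186 [78. 78. 81.] z@r15.5 130.0 r20 130.0 r14 130.0 r-20 115.8
187 [77. 79. 81.] z@r15.5 130.0 r20 130.0 r14 130.0 r-20 113.5
188 [77. 79. 81.] z@r15.5 128.9 r20 130.0 r14 128.1 r-20 111.2
189 [158. 153. 146.] z@r15.5 126.7 r20 128.9 r14 125.9 r-20 109.0
190 [178. 171. 165.] z@r15.5 124.5 r20 126.8 r14 123.7 r-20 106.7
191 [159. 155. 153.] z@r15.5 122.3 r20 124.6 r14 121.6 r-20 104.4
192 [158. 154. 151.] z@r15.5 120.1 r20 122.4 r14 119.4 r-20 102.1
193 [118. 115. 113.] z@r15.5 117.9 r20 120.2 r14 117.2 r-20 99.9
194 [109. 107. 104.] z@r15.5 115.7 r20 118.0 r14 114.9 r-20 97.6
195 [119. 116. 114.] z@r15.5 113.5 r20 115.8 r14 112.7 r-20 95.3
196 [114. 112. 109.] z@r15.5 111.3 r20 113.6 r14 110.5 r-20 93.0
197 [106. 103. 101.] z@r15.5 109.1 r20 111.4 r14 108.3 r-20 90.7
198 [94. 92. 90.] z@r15.5 106.9 r20 109.2 r14 106.1 r-20 88.4
199 [122. 119. 117.] z@r15.5 104.6 r20 107.0 r14 103.8 r-20 86.0
200 [118. 116. 114.] z@r15.5 102.4 r20 104.8 r14 101.6 r-20 83.7
201 [105. 105. 104.] z@r15.5 100.2 r20 102.5 r14 99.4 r-20 81.4
202 [78. 79
[... 1296 characters left out ...]
4 [88. 74. 54.] z@r15.5 47.5 r20 50.1 r14 46.6 r-20 26.6
225 [88. 77. 60.] z@r15.5 45.1 r20 47.8 r14 44.2 r-20 24.2
226 [90. 89. 86.] z@r15.5 42.8 r20 45.4 r14 41.9 r-20 21.8
227 [94. 93. 91.] z@r15.5 40.4 r20 43.1 r14 39.5 r-20 19.3
228 [89. 88. 85.] z@r15.5 38.0 r20 40.7 r14 37.2 r-20 16.8
229 [88. 87. 86.] z@r15.5 35.7 r20 38.4 r14 34.8 r-20 14.4
230 [79. 80. 80.] z@r15.5 33.3 r20 36.0 r14 32.4 r-20 11.9
231 [84. 85. 86.] z@r15.5 30.9 r20 33.6 r14 30.0 r-20 9.4
232 [83. 84. 84.] z@r15.5 28.5 r20 31.3 r14 27.6 r-20 7.0
233 [75. 75. 76.] z@r15.5 26.2 r20 28.9 r14 25.2 r-20 4.5
234 [76. 77. 77.] z@r15.5 23.8 r20 26.5 r14 22.8 r-20 2.0
235 [80. 81. 81.] z@r15.5 21.4 r20 24.1 r14 20.4 r-20 0.0
```

carry_out:
  steps:
    - [[31, -22, 0], [0, 0, -0.12]]
    - [[63, -45, 0], [0, 0, -0.24]]
    - [[94, -67, 0], [0, 0, -0.36]]
    - [[126, -90, 0], [0, 0, -0.48]]
    - [[157, -112, 0], [0, 0, -0.6]]
    - [[189, -134, 0], [0, 0, -0.72]]
    - [[220, -157, 0], [0, 0, -0.84]]
    - [[252, -179, 0], [0, 0, -0.96]]
    - [[283, -202, 0], [0, 0, -1.08]]
    - [[315, -224, 0], [0, 0, -1.2]]
    - [[346, -246, 0], [0, 0, -1.32]]
    - [[378, -269, 0], [0, 0, -1.44]]
  jaw: 1

```text
t: 1.1
tcp_pos: [0.4834, -0.1363, 0.2311]
ee_rot: [0.587, 0.81, -0.0, -0.0]
contact_force: [1.0, -0.1, -0.2]
finger_gap: 0.0856
```

```bash
cat >> h.py <<'E'
np.set_printoptions(precision=4,suppress=True)
def st(tgt=None):
    s=env.read_state(); r=R.from_quat(s['ee_rot'])
    print('t',round(s['t'],2),'q',s['qpos'],'tcp',s['tcp_pos'],'gap',round(s['finger_gap'],4))
    print('F',s['contact_force'],'M',s['ft_torque'],'tau6',s['tau'][5]); print('toolz',r.as_matrix()[:,2],'yawx',np.arctan2(*r.as_matrix()[1::-1,0]))
    if tgt is not None: print('go mm (tool axes)',r.inv().apply(np.array(tgt)-s['tcp_pos'])*1e3)
    return s
E
python3 -c "
from h import *
st([.5588,-.0035,.15])"
```

```text
t 1.1 q [-0.2747  0.1304 -0.2787  1.162  -0.0002  0.9803] tcp [ 0.4834 -0.1363  0.2311] gap 0.0856
F [ 0.9824 -0.1432 -0.2298] M [ 0.0276 -0.0322 -0.05  ] tau6 0.5252218991518021
toolz [-0.0004 -0.0001 -1.    ] yawx 1.8866183184210354
go mm (tool axes) [102.8182 112.961   81.0637]
```

carry_out:
  steps:
    - [[9, 10, 0], [0, 0, -0.12]]
    - [[18, 19, 0], [0, 0, -0.24]]
    - [[27, 29, 5], [0, 0, -0.36]]
    - [[36, 38, 10], [0, 0, -0.48]]
    - [[45, 48, 20], [0, 0, -0.6]]
    - [[54, 58, 30], [0, 0, -0.72]]
    - [[63, 68, 40], [0, 0, -0.84]]
    - [[72, 78, 50], [0, 0, -0.96]]
    - [[80, 88, 60], [0, 0, -1.08]]
    - [[88, 97, 70], [0, 0, -1.2]]
    - [[96, 106, 78], [0, 0, -1.32]]
    - [[103, 113, 81], [0, 0, -1.44]]

```text
t: 2.1
tcp_pos: [0.5586, -0.0048, 0.1485]
ee_rot: [-0.093, 0.996, 0.0, -0.001]
contact_force: [0.5, 0.6, 0.2]
finger_gap: 0.0853
```

carry_out:
  steps:
    - [[0, 0, 0], [0, 0, -0.12]]
    - [[0, 0, 0], [0, 0, -0.24]]
    - [[0, 0, 0], [0, 0, -0.36]]
    - [[0, 0, 0], [0, 0, -0.48]]
    - [[0, 0, 0], [0, 0, -0.6]]
    - [[0, 0, 0], [0, 0, -0.72]]
    - [[0, 0, 0], [0, 0, -0.84]]
    - [[0, 0, 0], [0, 0, -0.96]]
    - [[0, 0, 0], [0, 0, -1.0]]
    - [[0, 0, 0], [0, 0, -1.0]]
    - [[0, 0, 0], [0, 0, -1.0]]

```text
t: 3.02
tcp_pos: [0.559, -0.0055, 0.15]
ee_rot: [-0.555, 0.832, 0.0, -0.0]
contact_force: [-0.1, -1.2, 0.0]
finger_gap: 0.0855
```

```bash
python3 -c "
from h import *
st([.5589,-.0038,.072])
for n in('side','top'):
    shot(n,n+'1')
a=cv2.imread('pics/side1.png')[110:260,260:420]; b=cv2.imread('pics/top1.png')[150:275,220:400]
cv2.imwrite('pics/c1.png',cv2.resize(a,None,fx=4,fy=4,interpolation=cv2.INTER_CUBIC))"
```

```text
t 3.02 q [-0.0098  0.2835 -0.278   1.01    0.     -1.1876] tcp [ 0.559  -0.0055  0.15  ] gap 0.0855
F [-0.1281 -1.1642  0.0123] M [ 0.0513 -0.0039 -0.0583] tau6 -0.08547138422727585
toolz [-0.0007  0.     -1.    ] yawx -1.9638303423919667
go mm (tool axes) [-1.545   0.7036 77.9693]
```

View pics/c1.png

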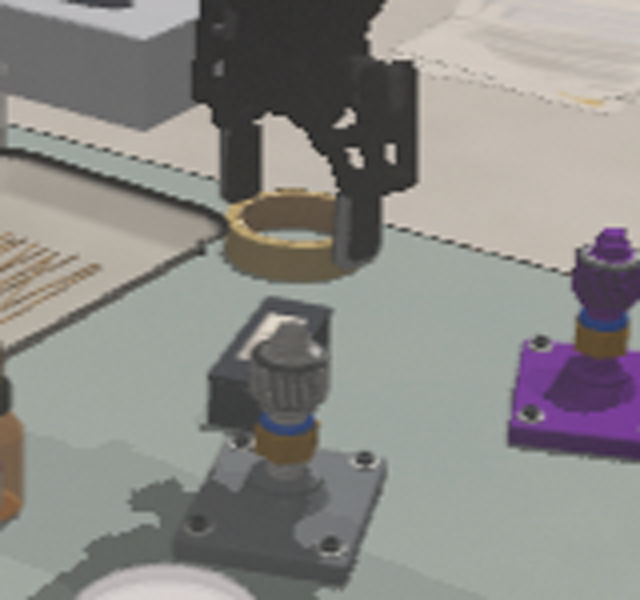

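The crop shows the open fingers straddling the grey stand's nut from above, with tips at about px (320,160) and (350,175). I'll check the tip midpoint against the axis.

```bash
python3 -c "
from h import *
S=load('side1')
for z in(.15,.163): print(proj(S,[.559,-.0055,z]),proj(S,[.559,-.0038,z]))
"
```

```text
[333.2395 174.5335] [332.8005 174.8347]
[333.5077 168.4769] [333.0664 168.7722]
```

carry_out:
  steps:
    - [[-1.5, 0.7, 10], [0, 0, 0]]
    - [[-1.5, 0.7, 20], [0, 0, 0]]
    - [[-1.5, 0.7, 30], [0, 0, 0]]
    - [[-1.5, 0.7, 40], [0, 0, 0]]
    - [[-1.5, 0.7, 50], [0, 0, 0]]
    - [[-1.5, 0.7, 60], [0, 0, 0]]
    - [[-1.5, 0.7, 69], [0, 0, 0]]
    - [[-1.5, 0.7, 75], [0, 0, 0]]
    - [[-1.5, 0.7, 78], [0, 0, 0]]
    - [[-1.5, 0.7, 78], [0, 0, 0]]
    - [[-1.5, 0.7, 78], [0, 0, 0]]

```text
t: 4.03
tcp_pos: [0.5594, -0.0039, 0.0724]
ee_rot: [-0.556, 0.831, -0.0, 0.0]
contact_force: [-0.2, 0.3, -0.9]
finger_gap: 0.0856
```

```bash
python3 -c "
from h import *
st([.5589,-.0038,.072])
S=shot('side','side2');shot('top','top2')
a=S['image'][150:250,270:400,::-1]
cv2.imwrite('pics/c2.png',cv2.resize(a,None,fx=6,fy=6,interpolation=cv2.INTER_CUBIC))"
```

```text
t 4.03 q [-0.0069  0.3522 -0.3763  0.8422  0.     -1.1861] tcp [ 0.5594 -0.0039  0.0724] gap 0.0856
F [-0.1709  0.2709 -0.8667] M [-0.0146  0.0148  0.0035] tau6 0.00010441694485052722
toolz [ 0.0002  0.     -1.    ] yawx -1.9624265926988322
go mm (tool axes) [0.1143 0.4695 0.4185]
```

View pics/c2.png

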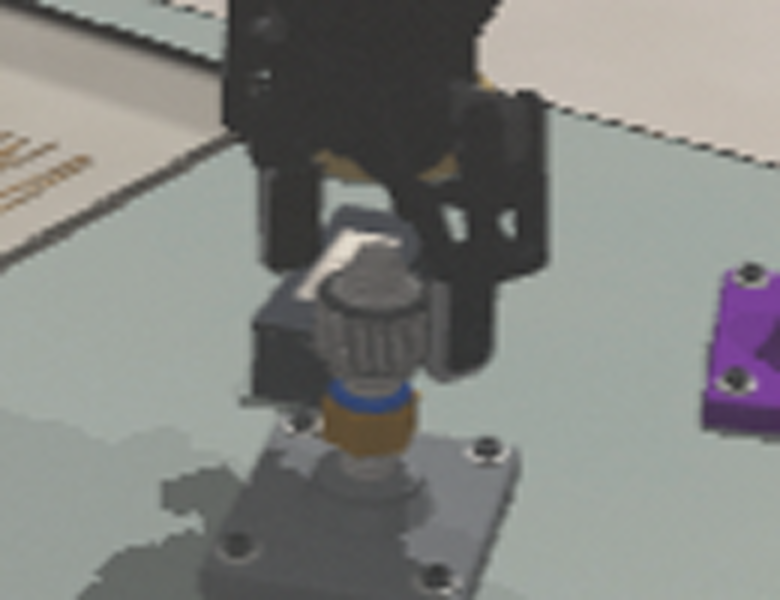

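Fingers straddle the knurled band, the near finger is at about px (345,205), and nothing is touching. I'll close gently.

carry_out:
  steps:
    - [[0, 0, 0], [0, 0, 0]]
    - [[0, 0, 0], [0, 0, 0]]
    - [[0, 0, 0], [0, 0, 0]]
    - [[0, 0, 0], [0, 0, 0]]
    - [[0, 0, 0], [0, 0, 0]]
    - [[0, 0, 0], [0, 0, 0]]
    - [[0, 0, 0], [0, 0, 0]]
    - [[0, 0, 0], [0, 0, 0]]
    - [[0, 0, 0], [0, 0, 0]]
    - [[0, 0, 0], [0, 0, 0]]
  jaw: -1
  force: 30

```text
t: 4.97
tcp_pos: [0.5576, -0.0031, 0.0726]
ee_rot: [-0.556, 0.831, 0.001, -0.001]
contact_force: [-5.9, 1.5, 7.9]
finger_gap: 0.0381
```

```bash
python3 -c "
from h import *
st([.5589,-.0038,.072])
S=shot('side','side3')
a=S['image'][150:250,270:400,::-1]
cv2.imwrite('pics/c3.png',cv2.resize(a,None,fx=6,fy=6,interpolation=cv2.INTER_CUBIC))"
```

```text
t 4.97 q [-0.0065  0.3511 -0.3774  0.8448  0.0016 -1.1861] tcp [ 0.5576 -0.0031  0.0726] gap 0.0381
F [-5.9277  1.4508  7.8981] M [ 0.5067  1.2105 -0.0389] tau6 -0.005405300325946882
toolz [-0.0025  0.0016 -1.    ] yawx -1.9619935313382741
go mm (tool axes) [ 0.1613 -1.4513  0.605 ]
```

View pics/c3.png

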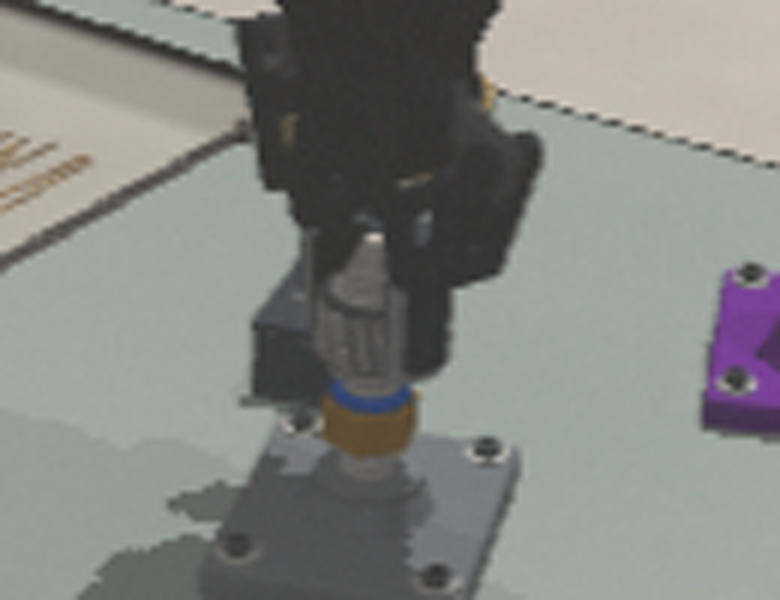

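The band is gripped (gap 38 mm) and the jaws self-centred about 1.9 mm along tool y. I'll recentre the command and firm up the grip.

carry_out:
  steps:
    - [[0, 1, 0], [0, 0, 0]]
    - [[0, 1.9, 0], [0, 0, 0]]
    - [[0, 1.9, 0], [0, 0, 0]]
    - [[0, 1.9, 0], [0, 0, 0]]
    - [[0, 1.9, 0], [0, 0, 0]]
    - [[0, 1.9, 0], [0, 0, 0]]
  force: 60

```text
t: 5.52
tcp_pos: [0.5576, -0.003, 0.0728]
ee_rot: [-0.556, 0.831, 0.0, 0.0]
contact_force: [-1.6, -0.2, 5.5]
finger_gap: 0.0371
```

```bash
python3 -c "
from h import *
st()"
```

```text
t 5.52 q [-0.0056  0.3485 -0.3806  0.8413  0.0003 -1.1848] tcp [ 0.5576 -0.003   0.0728] gap 0.0371
F [-1.6383 -0.2063  5.4633] M [0.1518 0.5275 0.0283] tau6 0.011817337945103645
toolz [ 0.0004  0.0003 -1.    ] yawx -1.9623832823589618
```

carry_out:
  steps:
    - [[0, 0, 0.2], [0, 0, 0.06]]
    - [[0, 0, 0.4], [0, 0, 0.12]]
    - [[0, 0, 0.6], [0, 0, 0.18]]
    - [[0, 0, 0.8], [0, 0, 0.24]]
    - [[0, 0, 1.0], [0, 0, 0.3]]
    - [[0, 0, 1.1], [0, 0, 0.36]]
    - [[0, 0, 1.3], [0, 0, 0.42]]
    - [[0, 0, 1.6], [0, 0, 0.5]]
    - [[0, 0, 1.6], [0, 0, 0.5]]
    - [[0, 0, 1.6], [0, 0, 0.5]]

```text
t: 6.35
tcp_pos: [0.5577, -0.0031, 0.0712]
ee_rot: [-0.333, 0.943, -0.0, 0.0]
contact_force: [-1.5, 0.9, 5.2]
finger_gap: 0.0373
```

```bash
python3 -c "
from h import *
st()
S=shot('side','side4')
a=S['image'][150:250,270:400,::-1]
cv2.imwrite('pics/c4.png',cv2.resize(a,None,fx=6,fy=6,interpolation=cv2.INTER_CUBIC))"
```

```text
t 6.35 q [-0.0057  0.3503 -0.3823  0.8377  0.     -0.6844] tcp [ 0.5577 -0.0031  0.0712] gap 0.0373
F [-1.5171  0.9383  5.1906] M [ 0.0364  0.4139 -0.0888] tau6 -0.041991969337686896
toolz [ 0.0005  0.     -1.    ] yawx -2.4628643815333433
```

View pics/c4.png

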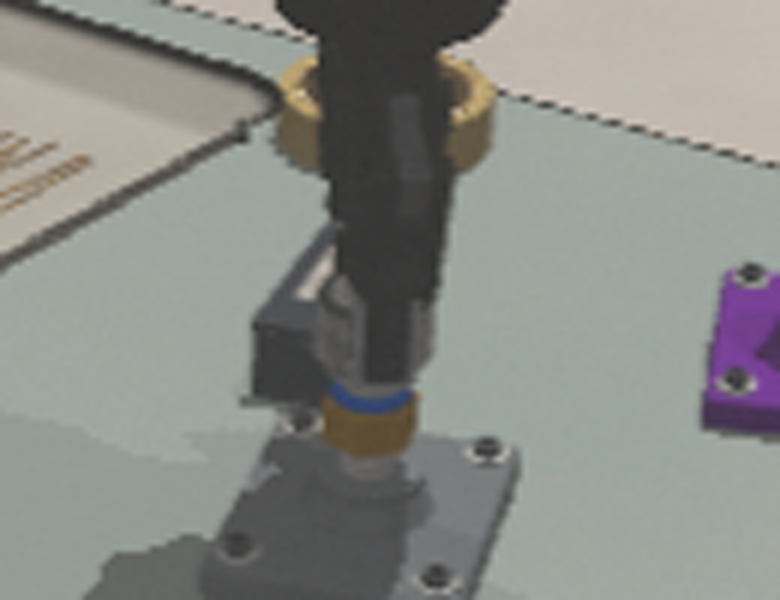

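The nut is following the grip (band lower, blue ring still visible at px (331,216)). Next come smaller steps, with the torque averaged after each.

```bash
cat >> h.py <<'E'
def feel(n=6):
    A=[]
    for i in range(n):
        env.read_camera('top'); s=env.read_state(); A.append([s['ft_torque'][2],s['tau'][5],*s['contact_force'],*s['tcp_pos']*1e3,s['qpos'][5],s['finger_gap']*1e3])
    A=np.array(A); print('t',round(s['t'],2),'Mz,tau6,F3,tcp3,q6,gap\n',A.mean(0),'\nsd',A.std(0))
E
python3 -c "
from h import *
feel()"
```

```text
t 6.7 Mz,tau6,F3,tcp3,q6,gap
 [ -0.1113  -0.1216  -2.0056   0.4216   5.8635 557.6727  -3.1342  71.2134
  -0.6846  37.3506] 
sd [0.0178 0.0011 0.296  0.5555 0.4908 0.0148 0.0168 0.0075 0.     0.3219]
```

carry_out:
  steps:
    - [[0, 0, 0.2], [0, 0, 0.05]]
    - [[0, 0, 0.3], [0, 0, 0.1]]
    - [[0, 0, 0.5], [0, 0, 0.15]]
    - [[0, 0, 0.6], [0, 0, 0.2]]
    - [[0, 0, 0.8], [0, 0, 0.25]]
    - [[0, 0, 1.0], [0, 0, 0.3]]

```text
t: 7.2
tcp_pos: [0.5577, -0.0032, 0.0702]
ee_rot: [-0.187, 0.982, -0.0, 0.0]
contact_force: [-2.7, -0.0, 6.4]
finger_gap: 0.0375
```

```bash
python3 -c "
from h import *
st();feel()"
```

```text
t 7.2 q [-0.0057  0.3513 -0.3833  0.8356 -0.0002 -0.3826] tcp [ 0.5577 -0.0032  0.0702] gap 0.0375
F [-2.7335 -0.0031  6.3948] M [0.0201 0.4103 0.1117] tau6 -0.5222176015377045
toolz [ 0.0006 -0.0002 -1.    ] yawx -2.7646964010653687
t 7.5 Mz,tau6,F3,tcp3,q6,gap
 [ -0.1156  -0.027   -1.9744  -0.1619   6.4833 557.7262  -3.2397  70.2514
  -0.3836  37.5345] 
sd [0.0303 0.1131 0.5805 0.3688 0.8275 0.0133 0.0106 0.0119 0.0017 0.1372]
```

carry_out:
  steps:
    - [[0, 0, 0.1], [0, 0, 0.04]]
    - [[0, 0, 0.25], [0, 0, 0.08]]
    - [[0, 0, 0.4], [0, 0, 0.12]]
    - [[0, 0, 0.5], [0, 0, 0.16]]
    - [[0, 0, 0.65], [0, 0, 0.2]]
    - [[0, 0, 0.8], [0, 0, 0.25]]

```text
t: 8.0
tcp_pos: [0.5577, -0.0033, 0.0695]
ee_rot: [-0.064, 0.998, -0.0, 0.0]
contact_force: [-2.2, -0.2, 6.4]
finger_gap: 0.0374
```

```bash
python3 -c "
from h import *
st();feel(4)
S=shot('side','side5')
a=S['image'][150:250,270:400,::-1]
cv2.imwrite('pics/c5.png',cv2.resize(a,None,fx=6,fy=6,interpolation=cv2.INTER_CUBIC))"
```

```text
t 8.0 q [-0.0057  0.3522 -0.3841  0.8339 -0.0004 -0.133 ] tcp [ 0.5577 -0.0033  0.0695] gap 0.0374
F [-2.2006 -0.1925  6.386 ] M [-0.113   0.4275  0.15  ] tau6 -0.6182410754263401
toolz [ 0.0006 -0.0004 -1.    ] yawx -3.01430866153452
t 8.2 Mz,tau6,F3,tcp3,q6,gap
 [ -0.1069   0.0119  -2.546   -0.5903   6.6371 557.7191  -3.3254  69.4427
  -0.1331  37.2521] 
sd [0.0288 0.1103 0.2912 0.2931 0.4859 0.0013 0.0141 0.0035 0.0018 0.0695]
```

View pics/c5.png

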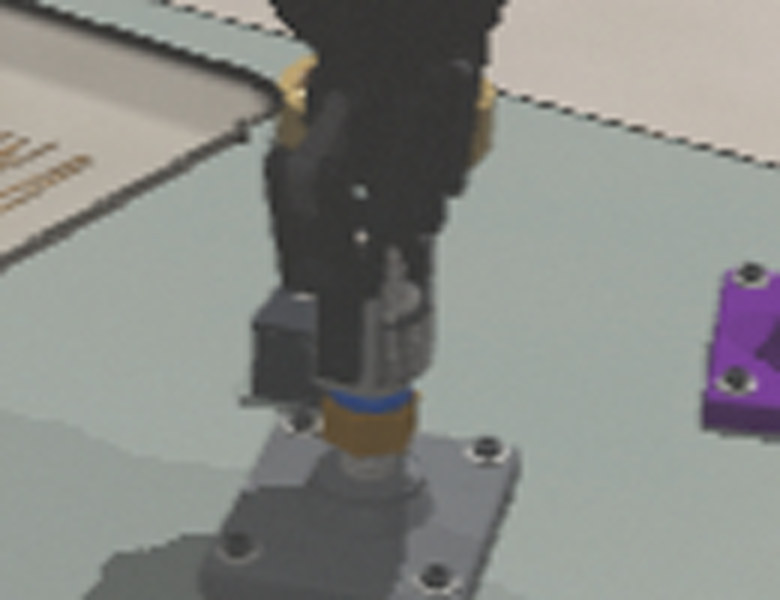

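The band now hides half the ring (blue at crop y≈400), so contact should be near. Next are 0.15 rad steps.

carry_out:
  steps:
    - [[0, 0, 0.1], [0, 0, 0.03]]
    - [[0, 0, 0.2], [0, 0, 0.06]]
    - [[0, 0, 0.3], [0, 0, 0.09]]
    - [[0, 0, 0.4], [0, 0, 0.12]]
    - [[0, 0, 0.5], [0, 0, 0.15]]

```text
t: 8.67
tcp_pos: [0.5577, -0.0034, 0.069]
ee_rot: [0.011, 1.0, -0.0, 0.0]
contact_force: [-2.0, 0.2, 6.3]
finger_gap: 0.0378
```

```bash
python3 -c "
from h import *
st();feel(4)"
```

```text
t 8.67 q [-0.0057  0.3526 -0.3847  0.8329 -0.0005  0.0164] tcp [ 0.5577 -0.0034  0.069 ] gap 0.0378
F [-2.0127  0.2028  6.257 ] M [-0.1253  0.5054  0.1153] tau6 -0.2833203412592411
toolz [ 0.0006 -0.0005 -1.    ] yawx 3.1194321981601094
t 8.87 Mz,tau6,F3,tcp3,q6,gap
 [ -0.0889   0.001   -2.0659  -0.1056   6.5395 557.7297  -3.3672  68.9802
   0.0162  37.4583] 
sd [0.0412 0.082  0.3791 0.8321 0.1704 0.0124 0.0042 0.0108 0.0011 0.2296]
```

carry_out:
  steps:
    - [[0, 0, 0.1], [0, 0, 0.03]]
    - [[0, 0, 0.2], [0, 0, 0.06]]
    - [[0, 0, 0.3], [0, 0, 0.09]]
    - [[0, 0, 0.4], [0, 0, 0.12]]
    - [[0, 0, 0.5], [0, 0, 0.15]]

```text
t: 9.28
tcp_pos: [0.5577, -0.0034, 0.0685]
ee_rot: [0.086, 0.996, -0.0, 0.0]
contact_force: [-3.1, -1.0, 7.7]
finger_gap: 0.0372
```

```bash
python3 -c "
from h import *
st();feel(4)"
```

```text
t 9.28 q [-0.0058  0.3532 -0.3852  0.8318 -0.0006  0.1665] tcp [ 0.5577 -0.0034  0.0685] gap 0.0372
F [-3.1192 -0.9675  7.7454] M [-0.0934  0.4775  0.0985] tau6 -0.2838590741157532
toolz [ 0.0006 -0.0006 -1.    ] yawx 2.969283680279469
t 9.48 Mz,tau6,F3,tcp3,q6,gap
 [ -0.0606   0.0008  -2.0675  -0.188    6.7105 557.7205  -3.4183  68.5002
   0.1662  37.358 ] 
sd [0.039  0.082  0.6002 0.8872 0.4545 0.0083 0.0105 0.0151 0.0011 0.0883]
```

carry_out:
  steps:
    - [[0, 0, 0.1], [0, 0, 0.025]]
    - [[0, 0, 0.15], [0, 0, 0.05]]
    - [[0, 0, 0.25], [0, 0, 0.075]]
    - [[0, 0, 0.3], [0, 0, 0.1]]

```text
t: 9.82
tcp_pos: [0.5577, -0.0034, 0.0682]
ee_rot: [0.136, 0.991, -0.0, 0.0]
contact_force: [-2.9, -1.0, 6.2]
finger_gap: 0.037
```

```bash
python3 -c "
from h import *
st();feel(4)"
```

```text
t 9.82 q [-0.0058  0.3535 -0.3855  0.8312 -0.0006  0.2662] tcp [ 0.5577 -0.0034  0.0682] gap 0.037
F [-2.9328 -1.0161  6.2097] M [-0.2001  0.4495  0.0792] tau6 -0.22151576355099678
toolz [ 0.0006 -0.0006 -1.    ] yawx 2.8695797340989526
t 10.02 Mz,tau6,F3,tcp3,q6,gap
 [ -0.0569   0.0088  -2.2416  -0.3844   6.4037 557.7038  -3.443   68.1831
   0.266   37.4014] 
sd [0.0452 0.0683 0.3808 0.3546 0.3354 0.016  0.0041 0.0124 0.0009 0.1943]
```

carry_out:
  steps:
    - [[0, 0, 0.1], [0, 0, 0.025]]
    - [[0, 0, 0.15], [0, 0, 0.05]]
    - [[0, 0, 0.25], [0, 0, 0.075]]
    - [[0, 0, 0.3], [0, 0, 0.1]]

```text
t: 10.35
tcp_pos: [0.5577, -0.0035, 0.0679]
ee_rot: [0.185, 0.983, -0.0, 0.0]
contact_force: [-2.0, -0.3, 5.2]
finger_gap: 0.0373
```

```bash
python3 -c "
from h import *
st();feel(4)"
```

```text
t 10.35 q [-0.0058  0.3538 -0.386   0.8306 -0.0007  0.3662] tcp [ 0.5577 -0.0035  0.0679] gap 0.0373
F [-1.9823 -0.2537  5.185 ] M [-0.1702  0.4584  0.0562] tau6 -0.221417429856956
toolz [ 0.0005 -0.0007 -1.    ] yawx 2.7695326184933053
t 10.55 Mz,tau6,F3,tcp3,q6,gap
 [ -0.0651   0.0096  -2.2172  -1.1197   6.2571 557.691   -3.4807  67.869
   0.366   37.2776] 
sd [0.0211 0.0683 0.316  0.6016 0.7962 0.0077 0.0089 0.0072 0.0009 0.1649]
```

carry_out:
  steps:
    - [[0, 0, 0.1], [0, 0, 0.03]]
    - [[0, 0, 0.2], [0, 0, 0.06]]
    - [[0, 0, 0.3], [0, 0, 0.09]]
    - [[0, 0, 0.4], [0, 0, 0.12]]
    - [[0, 0, 0.5], [0, 0, 0.15]]

```text
t: 10.97
tcp_pos: [0.5577, -0.0035, 0.0674]
ee_rot: [0.258, 0.966, -0.0, 0.0]
contact_force: [-1.8, -1.0, 6.7]
finger_gap: 0.0376
```

```bash
python3 -c "
from h import *
st();feel(4)
S=shot('side','side6')
a=S['image'][150:250,270:400,::-1]
cv2.imwrite('pics/c6.png',cv2.resize(a,None,fx=6,fy=6,interpolation=cv2.INTER_CUBIC))"
```

```text
t 10.97 q [-0.0058  0.3543 -0.3864  0.8295 -0.0008  0.5165] tcp [ 0.5577 -0.0035  0.0674] gap 0.0376
F [-1.7609 -1.0395  6.7395] M [-0.2375  0.5315  0.131 ] tau6 -0.2838779613375664
toolz [ 0.0005 -0.0008 -1.    ] yawx 2.6192571475493724
t 11.17 Mz,tau6,F3,tcp3,q6,gap
 [ -0.0846   0.001   -2.1879  -0.6875   7.3024 557.648   -3.518   67.3682
   0.5162  37.248 ] 
sd [0.0382 0.082  0.349  0.4921 0.2703 0.0127 0.012  0.0067 0.0011 0.2037]
```

View pics/c6.png

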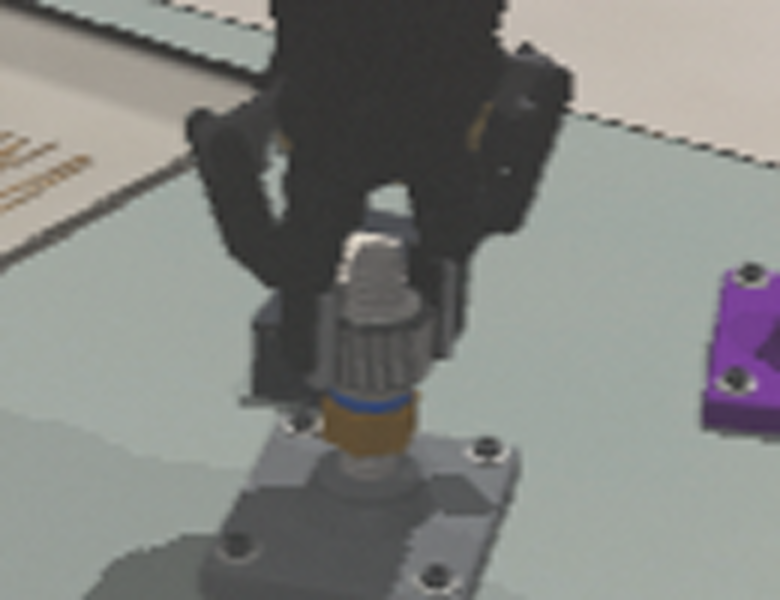

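The nut has come down with the grip, and only a thin blue band is visible at crop y≈403. I'll go on.

carry_out:
  steps:
    - [[0, 0, 0.1], [0, 0, 0.03]]
    - [[0, 0, 0.2], [0, 0, 0.06]]
    - [[0, 0, 0.3], [0, 0, 0.09]]
    - [[0, 0, 0.4], [0, 0, 0.12]]
    - [[0, 0, 0.5], [0, 0, 0.15]]

```text
t: 11.63
tcp_pos: [0.5577, -0.0036, 0.067]
ee_rot: [0.33, 0.944, -0.0, 0.0]
contact_force: [-2.0, -0.3, 8.5]
finger_gap: 0.0373
```

```bash
python3 -c "
from h import *
st();feel(4)"
```

```text
t 11.63 q [-0.0059  0.3547 -0.387   0.8285 -0.0009  0.6665] tcp [ 0.5577 -0.0036  0.067 ] gap 0.0373
F [-2.0182 -0.2864  8.5369] M [-0.2632  0.5746  0.1046] tau6 -0.28454904444515705
toolz [ 0.0006 -0.0009 -1.    ] yawx 2.469269303633285
t 11.83 Mz,tau6,F3,tcp3,q6,gap
 [ -0.0676  -0.0002  -2.5558  -1.0414   7.2816 557.6116  -3.5624  66.9028
   0.6663  37.4041] 
sd [0.0418 0.082  0.5401 0.3314 0.6863 0.0134 0.0062 0.0054 0.0011 0.2684]
```

carry_out:
  steps:
    - [[0, 0, 0.1], [0, 0, 0.025]]
    - [[0, 0, 0.15], [0, 0, 0.05]]
    - [[0, 0, 0.25], [0, 0, 0.075]]
    - [[0, 0, 0.3], [0, 0, 0.1]]

```text
t: 12.17
tcp_pos: [0.5576, -0.0036, 0.0666]
ee_rot: [0.377, 0.926, -0.0, 0.0]
contact_force: [-2.4, -1.2, 7.5]
finger_gap: 0.0377
```

```bash
python3 -c "
from h import *
st();feel(4)"
```

```text
t 12.17 q [-0.0059  0.3551 -0.3873  0.828  -0.0009  0.7662] tcp [ 0.5576 -0.0036  0.0666] gap 0.0377
F [-2.3808 -1.2008  7.4911] M [-0.2186  0.5998  0.079 ] tau6 -0.22246931679546833
toolz [ 0.0004 -0.0009 -1.    ] yawx 2.3694945581604894
t 12.37 Mz,tau6,F3,tcp3,q6,gap
 [ -0.0855   0.0079  -2.8783  -0.6145   7.1927 557.5889  -3.5785  66.5822
   0.766   37.3663] 
sd [0.0405 0.0683 0.4776 0.2335 0.4923 0.0101 0.0145 0.0147 0.0009 0.1301]
```

carry_out:
  steps:
    - [[0, 0, 0.1], [0, 0, 0.03]]
    - [[0, 0, 0.2], [0, 0, 0.06]]
    - [[0, 0, 0.3], [0, 0, 0.09]]
    - [[0, 0, 0.4], [0, 0, 0.12]]
    - [[0, 0, 0.5], [0, 0, 0.15]]

```text
t: 12.78
tcp_pos: [0.5575, -0.0036, 0.0661]
ee_rot: [0.445, 0.896, -0.0, 0.0]
contact_force: [-3.7, -0.2, 7.0]
finger_gap: 0.0374
```

```bash
python3 -c "
from h import *
st();feel(3)"
```

```text
t 12.78 q [-0.0059  0.3556 -0.3879  0.827  -0.001   0.9165] tcp [ 0.5575 -0.0036  0.0661] gap 0.0374
F [-3.6718 -0.1836  7.0386] M [-0.2956  0.6329  0.1361] tau6 -0.28532182797789574
toolz [ 0.0003 -0.001  -1.    ] yawx 2.219229270384486
t 12.93 Mz,tau6,F3,tcp3,q6,gap
 [ -0.0652   0.0317  -2.7928  -1.5346   7.3084 557.551   -3.6179  66.1004
   0.9165  37.384 ] 
sd [0.0286 0.0692 0.0433 0.7439 0.5954 0.0084 0.0037 0.0077 0.0011 0.1558]
```

carry_out:
  steps:
    - [[0, 0, 0.1], [0, 0, 0.025]]
    - [[0, 0, 0.15], [0, 0, 0.05]]
    - [[0, 0, 0.25], [0, 0, 0.075]]
    - [[0, 0, 0.3], [0, 0, 0.1]]

```text
t: 13.27
tcp_pos: [0.5575, -0.0036, 0.0658]
ee_rot: [0.489, 0.872, -0.0, 0.0]
contact_force: [-3.2, -1.3, 7.7]
finger_gap: 0.0373
```

```bash
python3 -c "
from h import *
st();feel(3)
S=shot('side','side7')
a=S['image'][150:250,270:400,::-1]
cv2.imwrite('pics/c7.png',cv2.resize(a,None,fx=6,fy=6,interpolation=cv2.INTER_CUBIC))"
```

```text
t 13.27 q [-0.0059  0.3559 -0.3882  0.8263 -0.001   1.0162] tcp [ 0.5575 -0.0036  0.0658] gap 0.0373
F [-3.1958 -1.2778  7.7207] M [-0.3163  0.6085  0.0733] tau6 -0.22330460138618946
toolz [ 0.0003 -0.001  -1.    ] yawx 2.1194823724949106
t 13.42 Mz,tau6,F3,tcp3,q6,gap
 [ -0.0464   0.0328  -3.1451  -0.9965   7.2313 557.5117  -3.6218  65.7854
   1.0163  37.1092] 
sd [0.0167 0.0577 0.5595 0.3018 0.6244 0.0192 0.0053 0.0022 0.0009 0.1513]
```

View pics/c7.png

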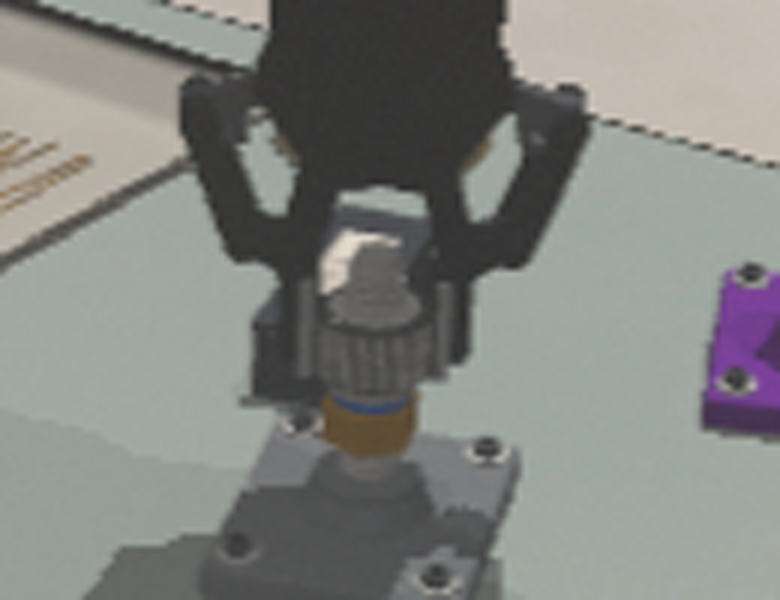

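The hub is close on the ring, with only a thin blue line left at crop y≈406. From here on I use 0.1 rad steps.

carry_out:
  steps:
    - [[0, 0, 0.1], [0, 0, 0.025]]
    - [[0, 0, 0.15], [0, 0, 0.05]]
    - [[0, 0, 0.25], [0, 0, 0.075]]
    - [[0, 0, 0.3], [0, 0, 0.1]]

```text
t: 13.8
tcp_pos: [0.5575, -0.0036, 0.0655]
ee_rot: [0.532, 0.847, -0.0, 0.0]
contact_force: [-2.8, -0.9, 7.6]
finger_gap: 0.0374
```

```bash
python3 -c "
from h import *
st();feel(3)"
```

```text
t 13.8 q [-0.0059  0.3562 -0.3886  0.8258 -0.001   1.1161] tcp [ 0.5575 -0.0036  0.0655] gap 0.0374
F [-2.8135 -0.8964  7.5558] M [-0.2296  0.6274  0.1189] tau6 -0.16324204858392477
toolz [ 0.0002 -0.001  -1.    ] yawx 2.019529742493219
t 13.95 Mz,tau6,F3,tcp3,q6,gap
 [  0.0004   0.0764  -2.9082  -0.7716   8.3109 557.5028  -3.6286  65.5026
   1.1162  37.2869] 
sd [0.0364 0.0586 0.3408 0.4451 0.0582 0.0131 0.0108 0.0023 0.0009 0.1521]
```

carry_out:
  steps:
    - [[0, 0, 0.1], [0, 0, 0.025]]
    - [[0, 0, 0.15], [0, 0, 0.05]]
    - [[0, 0, 0.25], [0, 0, 0.075]]
    - [[0, 0, 0.3], [0, 0, 0.1]]

```text
t: 14.28
tcp_pos: [0.5574, -0.0036, 0.0653]
ee_rot: [0.574, 0.819, -0.0, 0.0]
contact_force: [-2.9, -0.5, 8.2]
finger_gap: 0.0372
```

```bash
python3 -c "
from h import *
st();feel(3)"
```

```text
t 14.28 q [-0.0059  0.3565 -0.3889  0.8252 -0.0011  1.216 ] tcp [ 0.5574 -0.0036  0.0653] gap 0.0372
F [-2.9241 -0.528   8.1815] M [-0.3056  0.7566  0.3102] tau6 -0.0798026891425252
toolz [ 0.0002 -0.0011 -1.    ] yawx 1.9196765851286857
t 14.43 Mz,tau6,F3,tcp3,q6,gap
 [  0.0805   0.1817  -3.5976  -0.6943   8.3339 557.4573  -3.6384  65.2585
   1.216   37.2004] 
sd [0.0478 0.0622 0.3423 0.4241 0.344  0.0076 0.005  0.004  0.0009 0.1703]
```

Contact is clear: torque in motion rose 0.12 → 0.31 and the settled value is rising. I'll nip up with small steps.

carry_out:
  steps:
    - [[0, 0, 0.05], [0, 0, 0.02]]
    - [[0, 0, 0.1], [0, 0, 0.04]]
    - [[0, 0, 0.15], [0, 0, 0.06]]

```text
t: 14.68
tcp_pos: [0.5574, -0.0036, 0.0651]
ee_rot: [0.598, 0.802, -0.0, 0.0]
contact_force: [-3.4, -1.1, 7.7]
finger_gap: 0.0374
```

```bash
python3 -c "
from h import *
st();feel(4)"
```

```text
t 14.68 q [-0.0059  0.3566 -0.3891  0.825  -0.001   1.2758] tcp [ 0.5574 -0.0036  0.0651] gap 0.0374
F [-3.4498 -1.1455  7.7286] M [-0.2663  0.7809  0.1687] tau6 -0.07854643044993281
toolz [ 0.0001 -0.001  -1.    ] yawx 1.8598961477874556
t 14.88 Mz,tau6,F3,tcp3,q6,gap
 [  0.0351   0.0947  -2.7321  -1.429    8.269  557.4641  -3.6238  65.1162
   1.2757  37.2639] 
sd [0.0277 0.0551 0.4297 0.3612 0.3682 0.0181 0.0176 0.007  0.0007 0.2333]
```

The torque didn't rise on that step, so either it is noise or the grip is slipping. I'll raise the grip and take the next step at the same pace as before.

carry_out:
  steps:
    - [[0, 0, 0], [0, 0, 0]]
    - [[0, 0, 0], [0, 0, 0]]
    - [[0, 0, 0], [0, 0, 0]]
    - [[0, 0, 0.1], [0, 0, 0.025]]
    - [[0, 0, 0.15], [0, 0, 0.05]]
    - [[0, 0, 0.2], [0, 0, 0.075]]
  force: 90

```text
t: 15.38
tcp_pos: [0.5575, -0.0036, 0.0651]
ee_rot: [0.628, 0.779, -0.0, 0.0]
contact_force: [-3.8, -1.5, 9.3]
finger_gap: 0.0366
```

```bash
python3 -c "
from h import *
st();feel(5)
S=shot('side','side8')
a=S['image'][150:250,270:400,::-1]
cv2.imwrite('pics/c8.png',cv2.resize(a,None,fx=6,fy=6,interpolation=cv2.INTER_CUBIC))"
```

```text
t 15.38 q [-0.0059  0.3566 -0.3892  0.8248 -0.001   1.351 ] tcp [ 0.5575 -0.0036  0.0651] gap 0.0366
F [-3.8478 -1.4763  9.3456] M [-0.255   0.9012  0.2359] tau6 -0.10805080644786358
toolz [ 0.0003 -0.001  -1.    ] yawx 1.784655944925679
t 15.63 Mz,tau6,F3,tcp3,q6,gap
 [  0.0381   0.0954  -3.5119  -1.0935   9.5919 557.4266  -3.6517  65.0785
   1.3507  36.5926] 
sd [0.0263 0.0703 0.4357 0.3791 0.5045 0.0091 0.0072 0.0142 0.0008 0.0391]
```

View pics/c8.png

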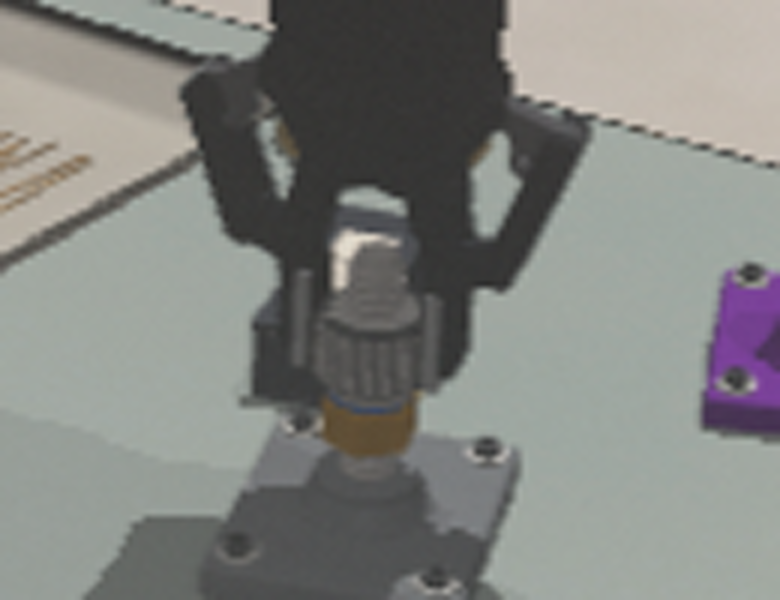

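carry_out:
  steps:
    - [[0, 0, 0.1], [0, 0, 0.025]]
    - [[0, 0, 0.15], [0, 0, 0.05]]
    - [[0, 0, 0.2], [0, 0, 0.075]]
    - [[0, 0, 0.25], [0, 0, 0.1]]

```text
t: 16.02
tcp_pos: [0.5574, -0.0037, 0.0649]
ee_rot: [0.666, 0.746, -0.0, 0.0]
contact_force: [-3.4, -2.0, 9.8]
finger_gap: 0.0365
```

```bash
python3 -c "
from h import *
st();feel(5)
S=shot('side','side9')
a=S['image'][150:250,270:400,::-1]
cv2.imwrite('pics/c9.png',cv2.resize(a,None,fx=6,fy=6,interpolation=cv2.INTER_CUBIC))"
```

```text
t 16.02 q [-0.0059  0.3568 -0.3895  0.8243 -0.0011  1.4509] tcp [ 0.5574 -0.0037  0.0649] gap 0.0365
F [-3.3602 -2.0151  9.7997] M [-0.3193  0.8981  0.2105] tau6 -0.0575690099503845
toolz [ 0.0001 -0.0011 -1.    ] yawx 1.68481941209158
t 16.27 Mz,tau6,F3,tcp3,q6,gap
 [  0.1278   0.1638  -3.9727  -1.1832  10.1612 557.3884  -3.6649  64.8408
   1.4505  36.6586] 
sd [0.024  0.0563 0.3032 0.1546 0.9429 0.0103 0.0114 0.0149 0.0008 0.17  ]
```

View pics/c9.png

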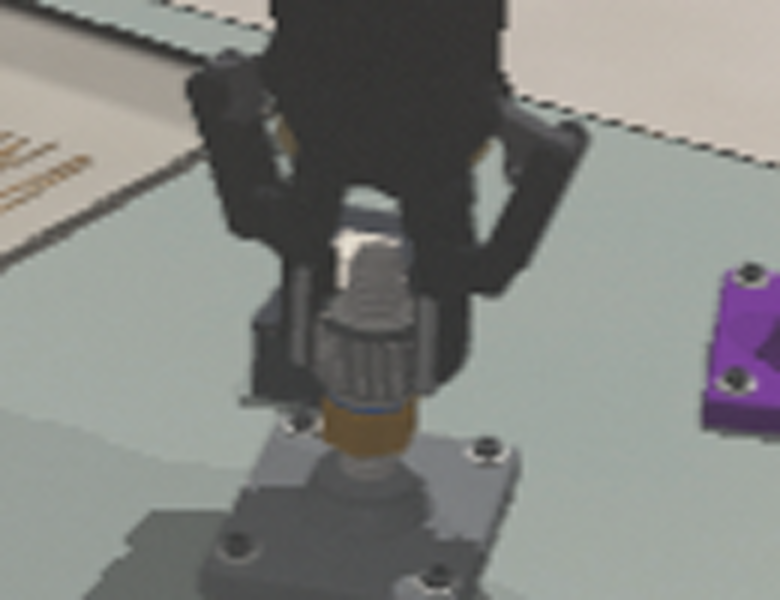

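Settled torque is now 0.13 N m and rising, and the hex nut's outline hasn't changed. I'll creep slowly so the settled reading shows the true driving torque.

carry_out:
  steps:
    - [[0, 0, 0.01], [0, 0, 0.004]]
    - [[0, 0, 0.02], [0, 0, 0.008]]
    - [[0, 0, 0.03], [0, 0, 0.012]]
    - [[0, 0, 0.05], [0, 0, 0.016]]
    - [[0, 0, 0.06], [0, 0, 0.02]]
    - [[0, 0, 0.07], [0, 0, 0.024]]
    - [[0, 0, 0.08], [0, 0, 0.028]]
    - [[0, 0, 0.09], [0, 0, 0.032]]
    - [[0, 0, 0.1], [0, 0, 0.036]]
    - [[0, 0, 0.1], [0, 0, 0.04]]

```text
t: 17.15
tcp_pos: [0.5574, -0.0036, 0.0647]
ee_rot: [0.68, 0.733, -0.0, 0.0]
contact_force: [-3.6, -1.4, 8.9]
finger_gap: 0.0367
```

```bash
python3 -c "
from h import *
st();feel(5)"
```

```text
t 17.15 q [-0.0059  0.3569 -0.3896  0.8241 -0.001   1.4898] tcp [ 0.5574 -0.0036  0.0647] gap 0.0367
F [-3.5774 -1.4155  8.9428] M [-0.2173  0.8553  0.1808] tau6 0.170537238009274
toolz [ 0.0001 -0.001  -1.    ] yawx 1.6458963401447004
t 17.4 Mz,tau6,F3,tcp3,q6,gap
 [  0.1851   0.2036  -3.4151  -1.6153   9.1064 557.3548  -3.6517  64.738
   1.4898  36.5646] 
sd [0.0458 0.016  0.5127 0.2072 0.892  0.0304 0.0079 0.0253 0.0001 0.3103]
```

carry_out:
  steps:
    - [[0, 0, 0.01], [0, 0, 0.005]]
    - [[0, 0, 0.03], [0, 0, 0.01]]
    - [[0, 0, 0.05], [0, 0, 0.015]]
    - [[0, 0, 0.06], [0, 0, 0.02]]
    - [[0, 0, 0.08], [0, 0, 0.025]]
    - [[0, 0, 0.1], [0, 0, 0.03]]
    - [[0, 0, 0.11], [0, 0, 0.035]]
    - [[0, 0, 0.12], [0, 0, 0.04]]
    - [[0, 0, 0.14], [0, 0, 0.045]]
    - [[0, 0, 0.15], [0, 0, 0.05]]

```text
t: 18.23
tcp_pos: [0.5573, -0.0036, 0.0646]
ee_rot: [0.698, 0.716, -0.0, 0.0]
contact_force: [-3.3, -0.6, 11.0]
finger_gap: 0.037
```

```bash
python3 -c "
from h import *
st();feel(5)"
```

```text
t 18.23 q [-0.0059  0.357  -0.3898  0.8239 -0.001   1.5398] tcp [ 0.5573 -0.0036  0.0646] gap 0.037
F [-3.2539 -0.6098 10.9793] M [-0.2339  0.8779  0.2775] tau6 0.20525385159999132
toolz [ 0.0001 -0.001  -1.    ] yawx 1.5959183975966398
t 18.48 Mz,tau6,F3,tcp3,q6,gap
 [  0.1698   0.1892  -4.3158  -1.1867   9.8078 557.364   -3.6519  64.6217
   1.5399  36.6211] 
sd [0.0216 0.0091 0.3347 0.0629 1.7675 0.021  0.0175 0.0219 0.0001 0.128 ]
```

```bash
python3 -c "
from h import *
shot('side','side10')
o=[]
for n in('side0','side6','side7','side8','side9','side10'):
    a=cv2.imread('pics/%s.png'%n)[195:232,316:350]; o.append(cv2.resize(a,None,fx=7,fy=7,interpolation=cv2.INTER_CUBIC))
w=np.vstack([np.hstack(o[:3]),np.hstack(o[3:])]);cv2.imwrite('pics/m10.png',cv2.convertScaleAbs(w,alpha=1.5,beta=0))"
```

```text
(no output)
```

View pics/m10.png

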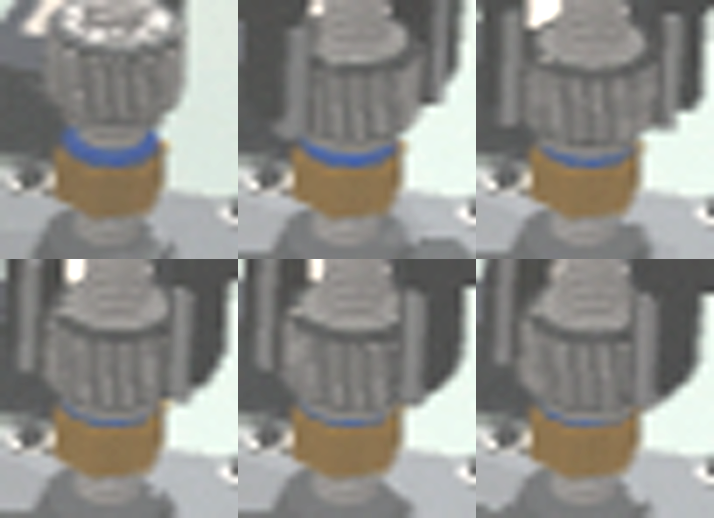

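The hex nut's facets are unchanged and the hub sits on the thin blue line. The reading, about 0.19, is still below firm, so I keep creeping.

carry_out:
  steps:
    - [[0, 0, 0.03], [0, 0, 0.01]]
    - [[0, 0, 0.06], [0, 0, 0.02]]
    - [[0, 0, 0.1], [0, 0, 0.03]]
    - [[0, 0, 0.12], [0, 0, 0.04]]
    - [[0, 0, 0.15], [0, 0, 0.05]]
    - [[0, 0, 0.18], [0, 0, 0.06]]

```text
t: 19.03
tcp_pos: [0.5573, -0.0036, 0.0644]
ee_rot: [0.719, 0.695, -0.0, 0.0]
contact_force: [-3.8, -0.9, 12.6]
finger_gap: 0.0367
```

```bash
python3 -c "
from h import *
st();feel(5)"
```

```text
t 19.03 q [-0.0059  0.3572 -0.39    0.8236 -0.001   1.6001] tcp [ 0.5573 -0.0036  0.0644] gap 0.0367
F [-3.7816 -0.9205 12.607 ] M [-0.2733  0.8188  0.3113] tau6 0.13679831754416227
toolz [ 0.    -0.001 -1.   ] yawx 1.5356326717617712
t 19.28 Mz,tau6,F3,tcp3,q6,gap
 [  0.219    0.2185  -4.3456  -1.1162  10.8313 557.3234  -3.6317  64.4669
   1.6     36.6299] 
sd [0.0301 0.0321 0.9241 0.387  2.1482 0.0067 0.0125 0.0129 0.0003 0.1893]
```

Torque is rising (0.22 settled, 0.31 in motion), but Fz has also crept up, so there may be slight pad slip. I'll grip fully and take another small step with no z shift.

carry_out:
  steps:
    - [[0, 0, 0], [0, 0, 0]]
    - [[0, 0, 0], [0, 0, 0]]
    - [[0, 0, 0], [0, 0, 0]]
    - [[0, 0, 0], [0, 0, 0.015]]
    - [[0, 0, 0], [0, 0, 0.03]]
    - [[0, 0, 0], [0, 0, 0.045]]
    - [[0, 0, 0], [0, 0, 0.06]]
  force: 120

```text
t: 19.87
tcp_pos: [0.5573, -0.0037, 0.0645]
ee_rot: [0.74, 0.673, -0.0, 0.0]
contact_force: [-5.1, -0.7, 11.4]
finger_gap: 0.0357
```

```bash
python3 -c "
from h import *
st();feel(5)"
```

```text
t 19.87 q [-0.0059  0.3571 -0.3899  0.8236 -0.0011  1.6602] tcp [ 0.5573 -0.0037  0.0645] gap 0.0357
F [-5.0995 -0.7031 11.4085] M [-0.3083  1.1667  0.3498] tau6 0.14184239320456982
toolz [ 0.0001 -0.0011 -1.    ] yawx 1.4754931423283502
t 20.12 Mz,tau6,F3,tcp3,q6,gap
 [  0.2301   0.2602  -4.1311  -1.488   11.1589 557.3218  -3.6461  64.4837
   1.66    35.8794] 
sd [0.0335 0.0358 0.5951 0.5933 0.277  0.0195 0.0113 0.0136 0.0005 0.1615]
```

carry_out:
  steps:
    - [[0, 0, 0], [0, 0, 0.008]]
    - [[0, 0, 0], [0, 0, 0.016]]
    - [[0, 0, 0], [0, 0, 0.024]]
    - [[0, 0, 0], [0, 0, 0.032]]
    - [[0, 0, 0], [0, 0, 0.04]]

```text
t: 20.53
tcp_pos: [0.5573, -0.0036, 0.0644]
ee_rot: [0.753, 0.658, -0.0, 0.0]
contact_force: [-3.4, -1.5, 9.1]
finger_gap: 0.0358
```

```bash
python3 -c "
from h import *
st();feel(6)
shot('side','side11')
o=[]
for n in('side0','side6','side7','side9','side10','side11'):
    a=cv2.imread('pics/%s.png'%n)[195:232,316:350]; o.append(cv2.resize(a,None,fx=7,fy=7,interpolation=cv2.INTER_CUBIC))
w=np.vstack([np.hstack(o[:3]),np.hstack(o[3:])]);cv2.imwrite('pics/m11.png',cv2.convertScaleAbs(w,alpha=1.5,beta=0))"
```

```text
t 20.53 q [-0.0059  0.3573 -0.39    0.8235 -0.0011  1.6998] tcp [ 0.5573 -0.0036  0.0644] gap 0.0358
F [-3.38   -1.5133  9.0868] M [-0.1989  0.8359  0.3988] tau6 0.2778308652341366
toolz [ 0.0001 -0.0011 -1.    ] yawx 1.435923673914475
t 20.83 Mz,tau6,F3,tcp3,q6,gap
 [  0.2757   0.2775  -4.0802  -1.7774  10.1828 557.296   -3.6413  64.3814
   1.6998  35.9354] 
sd [0.0456 0.0363 0.5902 0.1819 0.8495 0.0264 0.0189 0.0165 0.0002 0.283 ]
```

View pics/m11.png

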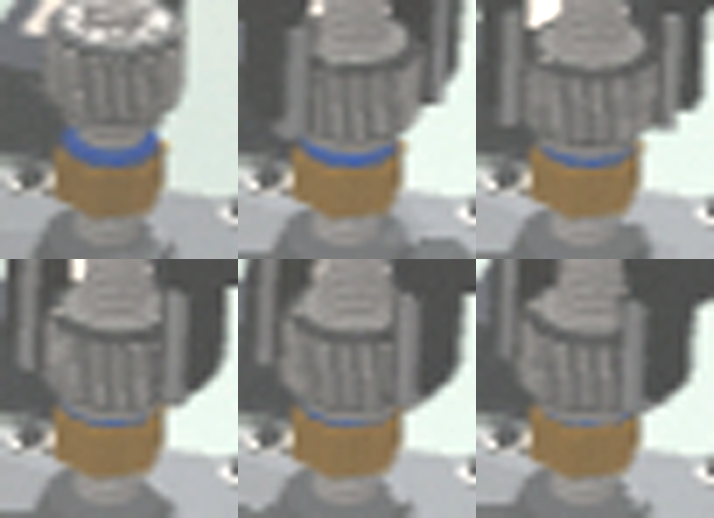

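Held torque is now about 0.28 N m, plus roughly 0.03 from the axial push, so it is at the firm target. The hex nut's facets look the same as at the start. Let go.

carry_out:
  steps:
    - [[0, 0, 0], [0, 0, 0]]
    - [[0, 0, 0], [0, 0, 0]]
    - [[0, 0, 0], [0, 0, 0]]
    - [[0, 0, 0], [0, 0, 0]]
    - [[0, 0, 0], [0, 0, 0]]
    - [[0, 0, 0], [0, 0, 0]]
    - [[0, 0, 0], [0, 0, 0]]
    - [[0, 0, 0], [0, 0, 0]]
    - [[0, 0, 0], [0, 0, 0]]
  jaw: 1

```text
t: 21.63
tcp_pos: [0.5575, -0.0031, 0.0636]
ee_rot: [0.753, 0.658, -0.0, -0.0]
contact_force: [0.3, 0.3, 0.1]
finger_gap: 0.0855
```

carry_out:
  steps:
    - [[0, 0, -5], [0, 0, 0]]
    - [[0, 0, -15], [0, 0, 0]]
    - [[0, 0, -30], [0, 0, 0]]
    - [[0, 0, -50], [0, 0, 0]]
    - [[0, 0, -70], [0, 0, 0]]
    - [[0, 0, -90], [0, 0, 0]]
    - [[0, 0, -110], [0, 0, 0]]
    - [[0, 0, -120], [0, 0, 0]]
    - [[0, 0, -120], [0, 0, 0]]
    - [[0, 0, -120], [0, 0, 0]]

```text
t: 22.47
tcp_pos: [0.5579, -0.0031, 0.184]
ee_rot: [0.753, 0.658, 0.001, 0.0]
contact_force: [0.3, 0.5, -0.3]
finger_gap: 0.0856
```

```bash
python3 -c "
from h import *
st()
shot('side','side12')
o=[]
for n in('side0','side11','side12'):
    a=cv2.imread('pics/%s.png'%n)[185:235,310:355]; o.append(cv2.resize(a,None,fx=5.8,fy=5.8,interpolation=cv2.INTER_CUBIC))
w=np.hstack(o);cv2.imwrite('pics/m12.png',cv2.convertScaleAbs(w,alpha=1.5,beta=0))"
```

```text
t 22.47 q [-0.0056  0.2569 -0.2322  1.0803 -0.      1.7002] tcp [ 0.5579 -0.0031  0.184 ] gap 0.0856
F [ 0.3181  0.467  -0.3015] M [-0.0107  0.0139  0.0211] tau6 2.023370655024337e-05
toolz [ 0.0014 -0.     -1.    ] yawx 1.435769376531585
```

View pics/m12.png

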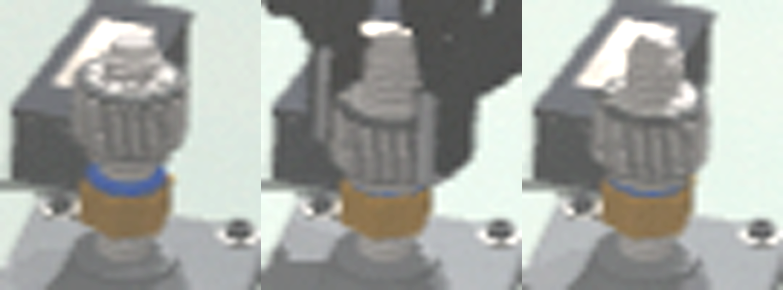

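View pics/side12.png

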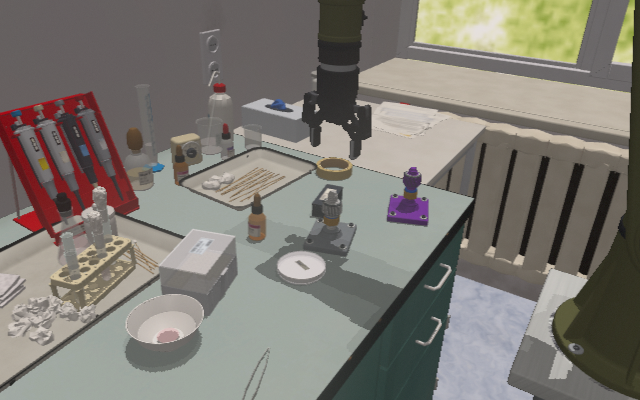

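The gripper is clear with zero contact force. The nut stays down on the ring (thin blue line at about px (332,217)), the hex nut has the same outline as at the start, and the petri dish, slide box, dropper and purple stand look unmoved. Handing in.

```bash
python3 -c "
from h import *
a=cv2.imread('pics/side0.png').astype(int);b=cv2.imread('pics/side12.png').astype(int)
d=abs(a-b).max(2)>40
for n,(x0,x1,y0,y1) in dict(petri=(270,330,248,288),dropper=(245,270,188,245),purple=(385,432,165,225),base=(303,360,228,256)).items(): print(n,d[y0:y1,x0:x1].mean().round(3))
print(env.hand_in())"
```

```text
petri 0.261
dropper 0.0
purple 0.0
base 0.026
the job is handed in; nothing more can be done
None
```

```bash
python3 -c "
import cv2,numpy as np
o=[cv2.resize(cv2.imread('pics/%s.png'%n)[242:292,265:335],None,fx=5,fy=5) for n in('side0','side12')]
cv2.imwrite('pics/petri.png',np.hstack(o))"
```

```text
(no output)
```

View pics/petri.png

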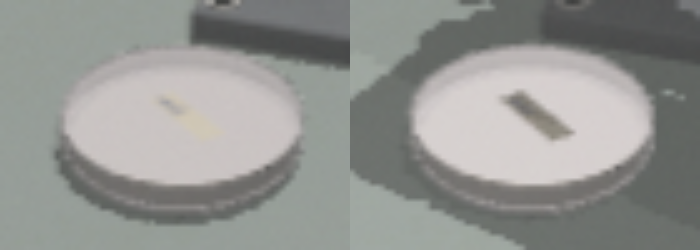

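The thumb nut on the grey stand is tightened against the blue ring and released. The job was handed in at about 22.5 s, with the gripper open and clear and no contact force.

- **Tightening:** I gripped the knurled band and ran it down about 2.9 rad (8–9 mm). Torque in motion was about 0.1 N m while free. After contact it rose to a held 0.28 N m, with a single-reading peak of about 0.40 N m, below the 0.5 N m that would drive the hex nut.
- **After release:** The last picture shows the nut sitting down on the ring with a thin blue line left. The hex nut has the same outline and facets as at the start. I did not re-grip the nut to test the lock.
- **Surroundings:** The dropper and the purple stand show no change between the first and last pictures. The slide box looks unmoved by eye. The petri dish failed the pixel comparison (26 % of pixels changed). A close crop shows the same outline and position under the arm's shadow, so I put it down to lighting. I looked at that crop only after handing in.
- **Readings that disagreed:** During tightening, some torque readings stayed flat over a step while Fz crept up, which may mean slight pad slip. I raised the grip from 60 to 120 N and crept until the held torque rose steadily. The cameras disagreed on the stud axis by about 3 mm, and I corrected for this from the grip.

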